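# Call the kiln helper and point out the pieces to fire

### The job

The glaze on the pieces standing on the wooden board is still wet, so touch none of them. Call the kiln helper by pressing the plunger of the counter bell fully down and letting it spring back, then show which two pieces are to be fired: point first at the cup on the board that has no handle and then at the larger of the two bowls, each time with the fingertips held 2 to 4 cm above the middle of its open mouth for a good two seconds. Do not come down low over the middle of any other piece, leave the bell and the jar where they stand, and finish with the hand drawn well away from all the pieces.

Things in the scene. Friction and masses are not known exactly. Their poses are not given: they have to be found in the camera images.
- tumbler: The cup without a handle: white ceramic, open at the top, 76 mm across its rim, 85 mm tall. Origin: centre of its underside, z up. Not to be touched.
- big_bowl: The larger bowl: white ceramic, open, 124 mm across its rim, 55 mm tall. Origin: centre of its underside, z up. Not to be touched.
- mug: Mug: as the cup without a handle (76 mm across, 85 mm tall), but with a handle that stands out to its own +y side, up to 75 mm from the axis. Origin: centre of its underside, z up. Not to be touched.
- small_bowl: The smaller bowl: white ceramic, 80 mm across its rim, 40 mm tall. Origin: centre of its underside, z up. Not to be touched.
- vase: Narrow-necked white vase, 74 mm across its belly, 48 mm across its top, 120 mm tall, the tallest piece. Origin: centre of its underside, z up. Not to be touched.
- board: Wooden ware board, 320 mm (its x) by 500 mm (its y), 18 mm thick, fixed on the table, carrying the five pieces in changing places, their axes at least 125 mm apart. Origin: centre of its underside.
- bell: Loose counter bell (0.3 to 0.5 kg) on the table beside the board, on the left or the right: black foot 84 mm across, steel dome 45 mm tall, plunger on top. Origin: centre of its underside.
- plunger (a joint): Plunger of the bell, pressed straight down: 0 up, 0.005 m fully down. A spring returns it; it takes about 1.3 N to start and 4 N to be fully down.
- plunger_top (a point): Centre of the top face of the bell's plunger, a flat steel disc 22 mm across whose top stands 59 mm above the table when up and 14 mm above the dome. It moves with the plunger.
- jar: Closed white glaze jar with a black cap, 68 mm across, 85 mm tall, loose on the table beside the board on the side away from the bell. Origin: centre of its underside.

How it is judged:
On the way, in this order (a step that is already met when the one before it is completed fails the run):
1. the bell's plunger is pressed down (4 mm or more of its 5 mm) (value of joint plunger above 0.004 m), for 0.05 s.
2. the fingertips point at the cup without a handle for 1.8 s: the grasp point within 30 mm of its axis and 15 to 85 mm above its rim (fingertips a few centimetres above it), bell let go (horizontal distance between the grasp point and tumbler below 0.03 m and z of the grasp point in the frame of tumbler between 0.1 and 0.17 m and value of joint plunger below 0.0015 m), for 1.8 s.
3. then the fingertips point at the larger bowl in the same way for 1.8 s (horizontal distance between the grasp point and big_bowl below 0.03 m and z of the grasp point in the frame of big_bowl between 0.07 and 0.14 m), for 1.8 s.
At the end, for the whole second after the job is handed in: The plunger is up again (under 1.5 mm), the bell and the jar are within 20 mm and every piece within 8 mm of where it stood, all pieces upright, and the grasp point is more than 120 mm to the side of each piece's axis or more than 120 mm above its rim (value of joint plunger below 0.0015 m and distance of each of bell, jar from where it was at the start of the episode below 0.02 m and (horizontal distance between the grasp point and tumbler above 0.12 m or z of the grasp point in the frame of tumbler above 0.205 m) and (horizontal distance between the grasp point and mug above 0.12 m or z of the grasp point in the frame of mug above 0.205 m) and (horizontal distance between the grasp point and big_bowl above 0.12 m or z of the grasp point in the frame of big_bowl above 0.175 m) and (horizontal distance between the grasp point and small_bowl above 0.12 m or z of the grasp point in the frame of small_bowl above 0.16 m) and (horizontal distance between the grasp point and vase above 0.12 m or z of the grasp point in the frame of vase above 0.24 m) and distance of each of tumbler, mug, big_bowl, small_bowl, vase from where it was at the start of the episode below 0.008 m and angle between each of tumbler, mug, big_bowl, small_bowl, vase's own z axis and vertical below 0.1 rad); the robot touches nothing.
It fails at once if the robot touches one of the wet pieces (contact force between any of the fingers, the arm and tumbler above 0.2 N or contact force between any of the fingers, the arm and mug above 0.2 N or contact force between any of the fingers, the arm and big_bowl above 0.2 N or contact force between any of the fingers, the arm and small_bowl above 0.2 N or contact force between any of the fingers, the arm and vase above 0.2 N).
It fails at once if the hand comes down low over a piece that was not asked for (mug, smaller bowl or vase): grasp point within 20 mm of its axis and less than 60 mm above its top ((horizontal distance between the grasp point and mug below 0.02 m and z of the grasp point in the frame of mug below 0.145 m) or (horizontal distance between the grasp point and small_bowl below 0.02 m and z of the grasp point in the frame of small_bowl below 0.1 m) or (horizontal distance between the grasp point and vase below 0.02 m and z of the grasp point in the frame of vase below 0.18 m)).
It fails at once if the bell or the jar is lifted, or shifted by more than 20 mm (distance of any of bell, jar from where it was at the start of the episode above 0.02 m).
It also fails if it takes over 61 s, if anything falls off the work surface, if the arm or the gripper's body presses on something with over 40 N, if the wrist force passes 120 N, or if a joint passes its speed limit or range.

### The arm

A 6-joint arm with a two-finger parallel gripper is mounted at the origin on the work surface. World frame = base frame: x ahead of the robot, y to its left, z up, the work surface at z = 0. Lengths are in m, angles in rad, forces in N, time in s.
With the tool pointing down it reaches from about 0.225 to 0.725 m from the base axis. Payload 3.1 kg.
Tool frame: the origin (TCP) lies at the very end of the fingers, on their centre line; the grasp point (between the pads) lies 19 mm behind it; z points along the fingers, y is the line along which they close (so a half turn about z gives the same grasp; the last joint's range is limited). The gripper opens to 85 mm and grips with 20 to 120 N. Pads are 22 mm wide; open, the fingers measure 114 mm over their backs; the gripper's body (76 mm by 85 mm) begins 54 mm behind the grasp point. The pads swing forward as they close: fully open they stand 13 mm farther back than shut.
Start: joints at [1.026, 0.048, 0.099, 1.622, 0, 1.443], TCP at [0.213, 0.48, 0.231] pointing down, gripper open.
Joint ranges: [-2.91, 2.91], [-0.99, 1.94], [-1.21, 1.42], [-2.12, 2.29], [-1.49, 1.47], [-3.14, 3.14]. Speed limits (rad/s): [2.79, 2.79, 3.14, 3.14, 3.14, 3.14].

### API

Orientations are given as a rotation vector (axis times angle).
In Python, from rig import * gives the robot as it stands.
- The arm moves only by the tool carry_out, never from a script. Its argument "commands" is one flat list of numbers, 4 for each row, row after row: the shift along the tool's x, y, z in mm, then the turn about the tool's z in rad. A call has 1 to 10 rows; each row is the pose to reach, as a shift and turn from the pose commanded when the call began, along the tool's axes at that moment; what a row does not reach only later rows make up. A row lasts 1/8 s, in which the tool goes at most 62.5 mm and 10.7 degrees, less where a joint would pass 70% of its speed; a pose out of reach is approached as far as the arm can. A call with a gripper value outside its range is refused whole. "claw" is the closure, from -1 (fully open) to 1 (shut), set as the call begins (left out, the last holds). The fingers move at their own pace and stop on an object; "force" is the grip in N (left out, the last holds). Time passes only in rows, so rows that repeat a pose let the fingers close. It gives the time, the measured TCP pose, the force, the opening and the grip force at its end, in the units of the state.
- sense(): the state, without advancing time (a new reading comes with each control period).
- get_image(name): name is "side" or "top"; returns a dict with "img" (384x512x3 uint8, blue, green, red), "mtx" (3x3 intrinsics, pixels), "xyz" and "orientation" of the camera in the world. Camera axes: x right, y down, z forward; pixel columns grow to the right and rows downward; lengths in m; the calibration is good to about 2 mm. A picture is of the moment at which its call begins. There is no depth.
- finish_job(): hands the job in; it is judged then, once.
Trained networks look in a picture, given as the dict that the camera call returned (one of the last four; its "shot" number tells which), for a name from the list of things; names that differ only in an ending like _2 or _b are one class to them, and where a whole thing is asked for, a point or a joint stands for the part that bears it (a point fixed in the world has none). Each returns a list of dicts, best first, with "score" (0 to 1); they miss things now and then, are a little off and sometimes report something else, mostly with a low value. They report only what shows in the picture. A call takes as long as a camera call.
- spot_in(picture, label): "bbox" ([left, top, right, bottom] in pixels, round what is visible of it).
- masks_of(picture, label): "pixels" (384x512 bool, what is visible of it) and "bbox" ([left, top, right, bottom] in pixels, round what is visible of it).
The state is a dict: "time": time; "joints": joint angles; "dq": joint speeds; "effort": joint torques, N m; "eef_pos": TCP position; "ee_rot": TCP orientation; "ft_force": force on the tool from outside, world axes, zero at the start; "moment": the same for the moment, N m; "gripper_width": opening from 0.0 (shut) to 1.0 (fully open); "gripper_force": force on a finger pad.
Only numpy, scipy, OpenCV 4.12 (cv2) and the standard library are available. Lean on these libraries where they do the work, as an engineer would, in place of code of your own. Each camera call takes 0.05 s, during which the arm holds its last target. There are 200 camera calls.

## Working session

There is one attempt and no reset: what is moved stays moved. The work goes in short steps, Python scripts to look and compute and a tool call to move; the robot and the scene stay as the last step left them, time stands still between calls to the robot, and variables do not carry over. Pictures are saved under pics/ and viewed, at most 10 in all, crops included, and the job is handed in when it is done.

Besides the shell and the picture viewer there is one more tool, called after "Call:" as name(argument=value, ...) on one line, values as JSON. carry_out: Moves the arm, as the interface text tells. Its arguments: {"type":"object","properties":{"commands":{"type":"array","items":{"type":"number"}},"claw":{"type":"number"},"force":{"type":"number"}},"required":["commands"]}

```bash
mkdir -p pics; cat > h.py <<'E'
from rig import *
import numpy as np, cv2
from scipy.spatial.transform import Rotation as R
def rot(o):
    o=np.array(o,float)
    return R.from_rotvec(o).as_matrix() if o.size==3 else (R.from_quat(o).as_matrix() if o.size==4 else o)
def ray(p,u,v,z):
    d=rot(p["orientation"])@np.linalg.inv(p["mtx"])@[u,v,1]; c=np.array(p["xyz"]); return c+d*(z-c[2])/d[2]
def proj(p,X):
    q=np.array(p["mtx"])@(rot(p["orientation"]).T@(np.array(X)-p["xyz"])); return q[:2]/q[2]
E
python3 - <<'E'
from h import *
s=sense(); print(s["time"],s["eef_pos"],s["ee_rot"])
for n in ["top","side"]:
    p=get_image(n); cv2.imwrite(f"pics/{n}.png",p["img"]); print(n,np.round(p["xyz"],3),np.round(p["orientation"],3),np.array(p["mtx"])[0,0])
    for l in ["tumbler","big_bowl","mug","small_bowl","vase","bell","plunger_top","jar","board"]:
        print(l,[(np.round(d["bbox"]).tolist(),round(d["score"],2)) for d in spot_in(p,l)][:3])
E
```

```text
0.0 [0.21222079 0.4795011  0.23012403] [-0.64984098 -3.07284139  0.00350963]
top [ 0.47  -0.001  0.98 ] [-2.166  2.172 -0.084] 352.80200211132734
tumbler [([320.0, 148.0, 349.0, 177.0], 0.85), ([245.0, 141.0, 290.0, 193.0], 0.66)]
big_bowl [([241.0, 143.0, 291.0, 193.0], 0.68)]
mug [([217.0, 199.0, 257.0, 231.0], 0.65)]
small_bowl [([199.0, 149.0, 228.0, 179.0], 0.65), ([287.0, 202.0, 318.0, 232.0], 0.42)]
vase [([288.0, 204.0, 319.0, 232.0], 0.66)]
bell [([374.0, 223.0, 408.0, 252.0], 0.81)]
plunger_top [([396.0, 234.0, 403.0, 241.0], 0.53)]
jar [([99.0, 216.0, 139.0, 241.0], 0.67)]
board [([179.0, 134.0, 363.0, 250.0], 0.77)]
side [ 0.288 -0.796  0.816] [-2.264  0.376 -0.149] 355.780785133132
tumbler [([304.0, 212.0, 325.0, 247.0], 0.78)]
big_bowl [([268.0, 181.0, 301.0, 210.0], 0.67)]
mug [([227.0, 172.0, 251.0, 209.0], 0.57)]
small_bowl [([259.0, 161.0, 282.0, 183.0], 0.78)]
vase [([246.0, 200.0, 266.0, 238.0], 0.77), ([197.0, 131.0, 218.0, 158.0], 0.51)]
bell [([245.0, 298.0, 280.0, 333.0], 0.82)]
plunger_top []
jar [([200.0, 129.0, 218.0, 156.0], 0.91)]
board [([201.0, 156.0, 347.0, 289.0], 0.71)]
```

View pics/top.png

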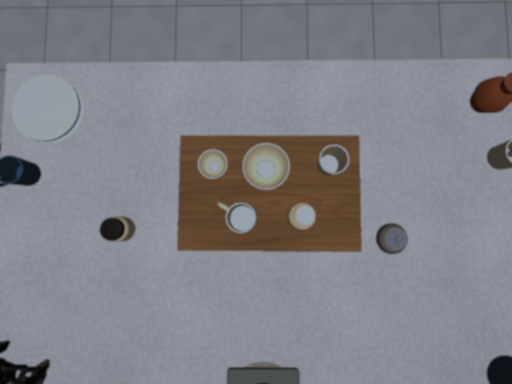

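View pics/side.png

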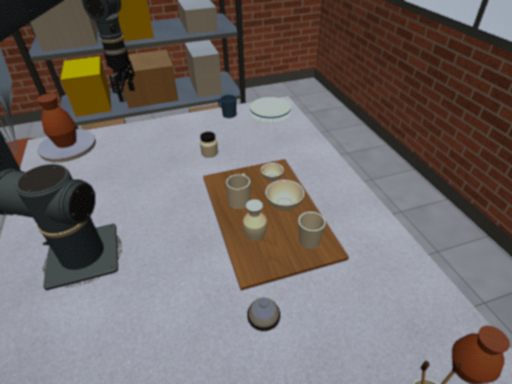

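Top: tumbler (334,159), big bowl (266,166), mug (240,217), small bowl (212,164), vase (302,216), bell (392,238), jar (116,229). The networks' best answers agree with that.

```bash
python3 - <<'E'
from h import *
from scipy.optimize import least_squares
# label: list of (height, radius) circles
C={"tumbler":[(.103,.038),(.018,.03)],"big_bowl":[(.073,.062)],"mug":[(.103,.038)],"small_bowl":[(.058,.04)],"vase":[(.138,.024),(.07,.037)],"bell":[(0.003,.042),(.059,.011)],"jar":[(.085,.034),(0,.034)]}
P={n:get_image(n) for n in ["top","side"]}
a=np.linspace(0,2*np.pi,60)
def pts(p,l,xy): return np.array([proj(p,[xy[0]+r*np.cos(t),xy[1]+r*np.sin(t),z]) for z,r in C[l] for t in a])
def bb(q): return np.r_[q.min(0),q.max(0)]
im={n:cv2.resize(P[n]["img"],None,fx=4,fy=4,interpolation=cv2.INTER_CUBIC) for n in P}
for l in C:
    out=[]
    B={n:np.array(spot_in(P[n],l)[0]["bbox"]) for n in P}
    for ns in (["top"],["side"],["top","side"]):
        f=lambda xy:np.concatenate([bb(pts(P[n],l,xy))-B[n] for n in ns])
        x0=ray(P["top"],*(B["top"][:2]+B["top"][2:])/2,C[l][0][0])[:2]
        s=least_squares(f,x0,loss="soft_l1"); out+=[s.x.round(4).tolist(),np.round(s.fun,1).tolist()]
    print(l,out)
    for n in P:
        for u in pts(P[n],l,s.x): cv2.circle(im[n],tuple(int(v) for v in (u+.5)*4),1,(0,0,255),-1)
t=im["top"][500:1050,700:1500]; cv2.imwrite("pics/ct.png",t[:, :]); 
t=im["top"][780:1080,1380:1780]; s_=im["side"][1150:1350,900:1200]
cv2.imwrite("pics/cb.png",np.hstack([cv2.resize(t,(400,300)),cv2.resize(s_,(400,300))]))
E
```

```text
tumbler [[0.6297, -0.184], [0.2, 0.3, -0.2, -0.3], [0.6456, -0.1807], [-2.4, 1.0, 2.3, -1.0], [0.6345, -0.1836], [0.1, -1.6, -0.4, -2.1, -5.7, 2.5, -0.8, 0.7]]
big_bowl [[0.623, -0.0177], [-1.7, 1.0, 1.7, -1.0], [0.6237, -0.0244], [-1.0, 1.7, 1.0, -1.4], [0.6239, -0.02], [-0.8, 0.6, 2.6, -1.3, -1.4, 0.9, 0.4, -2.3]]
mug [[0.4898, 0.0634], [3.8, -1.3, -3.7, 1.3], [0.6028, 0.0554], [0.6, 4.2, -0.6, -1.6], [0.4966, 0.0712], [0.6, -4.0, -6.8, -1.5, -32.5, 8.0, -33.4, 2.6]]
small_bowl [[0.6319, 0.1247], [0.3, -1.1, -0.3, 1.1], [0.6278, 0.1089], [0.5, 8.3, -0.5, -1.7], [0.6326, 0.1245], [0.4, -1.4, -0.2, 0.8, 0.4, 5.6, -0.8, -4.8]]
vase [[0.4918, -0.1047], [1.0, 1.0, -1.0, -0.9], [0.4962, -0.1212], [-0.6, 5.0, 0.6, -2.4], [0.4957, -0.1066], [1.7, -0.5, -0.3, -2.4, -2.2, 1.7, -1.3, -6.0]]
bell [[0.4309, -0.3588], [0.3, -1.7, -0.3, 1.6], [0.4367, -0.3599], [-0.2, 2.1, 0.2, -1.6], [0.4353, -0.3595], [0.5, -3.3, -0.1, -0.0, -0.8, 2.1, -0.3, -1.6]]
jar [[0.4649, 0.3792], [1.1, -1.5, -1.4, 1.5], [0.4656, 0.3611], [0.1, 0.1, -0.1, -0.1], [0.4668, 0.3758], [2.5, -2.3, -0.2, 0.7, -0.4, -1.8, -0.6, -2.2]]
```

View pics/ct.png

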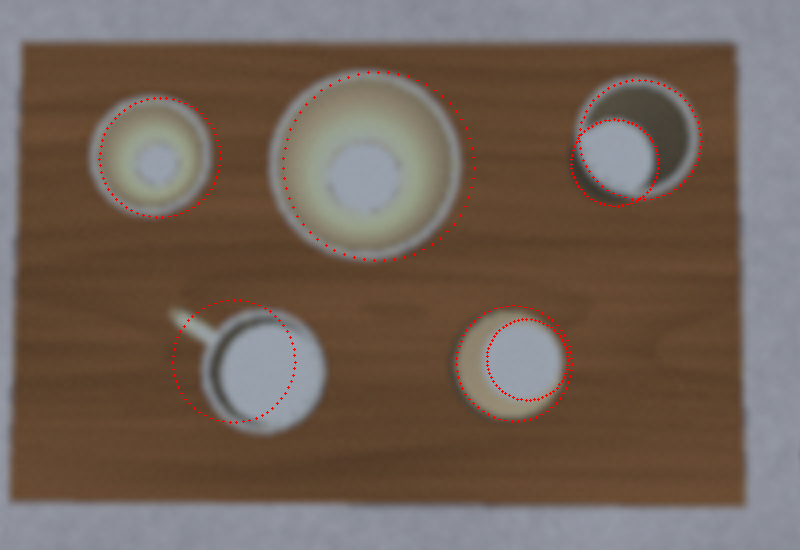

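View pics/cb.png

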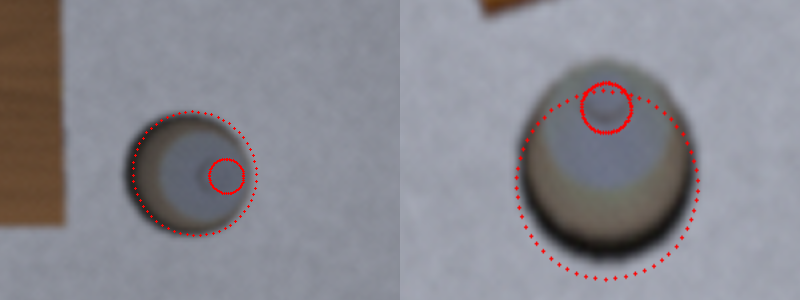

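Overlays show the box fits are off by up to 2–3 px; the rim circles in the top crop give better centres: tumbler (638,138), big bowl (365,165), mug (264,371), vase top (526,360), small bowl (151,156). The plunger detection is at about (399.5,237.5). I'll check these against the side view.

```bash
python3 - <<'E'
from h import *
P={n:get_image(n) for n in ["top","side"]}
a=np.linspace(0,2*np.pi,80)
M={"tumbler":((638,138),.103,.038),"bowl":((365,165),.073,.062),"mug":((264,371),.103,.038),"vase":((526,360),.138,.024),"small":((151,156),.058,.04)}
im={n:cv2.resize(P[n]["img"],None,fx=6,fy=6,interpolation=cv2.INTER_CUBIC) for n in P}
def draw(xy,z,r):
    for n in P:
        for t in a: cv2.circle(im[n],tuple(int(v) for v in (proj(P[n],[xy[0]+r*np.cos(t),xy[1]+r*np.sin(t),z])+.5)*6),1,(0,0,255),-1)
for l,((u,v),z,r) in M.items():
    X=ray(P["top"],(u+700)/4-.5,(v+500)/4-.5,z); print(l,X.round(4)); draw(X,z,r)
for n in P: print(n,[(np.round(d["bbox"],1).tolist(),d["score"]) for d in spot_in(P[n],"plunger_top")])
X=ray(P["top"],399.5,237.5,.059); print("bell",X.round(4)); draw(X,.059,.011); draw(X,0,.042)
s=im["side"][850:1550,1150:2050]; s=cv2.resize(s,(514,400)); b=im["side"][1760:2020,1440:1720]; 
t=im["top"][1310:1530,2220:2480]
b=cv2.resize(b,(280,200)); t=cv2.resize(t,(280,200))
cv2.imwrite("pics/v3.png",np.hstack([s,np.vstack([t,b])]))
E
```

```text
tumbler [ 0.6358 -0.1822  0.103 ]
bowl [ 0.6245 -0.011   0.073 ]
mug [0.4903 0.0525 0.103 ]
vase [ 0.4957 -0.1056  0.138 ]
small [0.6337 0.1305 0.058 ]
top []
side [([301.3, 207.2, 324.3, 247.9], 0.39), ([259.6, 298.0, 267.7, 308.6], 0.37)]
bell [ 0.4382 -0.3553  0.059 ]
```

View pics/v3.png

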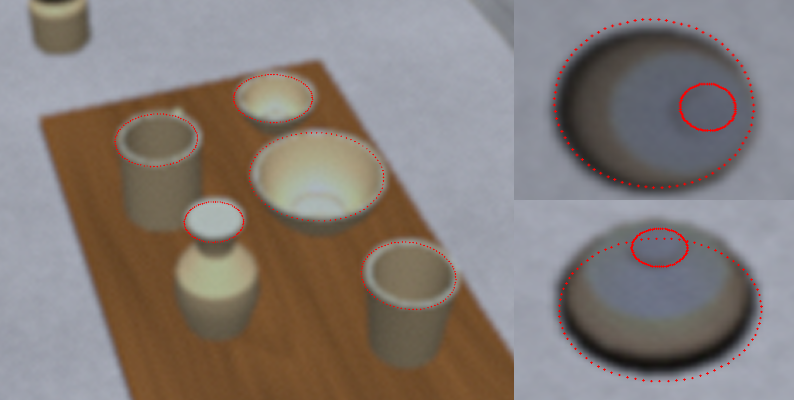

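Rims agree in both views: tumbler (0.636,-0.182), big bowl (0.6245,-0.011), bell ≈ (0.435,-0.353).

```bash
cat >> h.py <<'E'
def to(*xyz):
    s=sense(); d=rot(s["ee_rot"]).T@(np.array(xyz)-s["eef_pos"])*1000; print(np.round(d,1),np.linalg.norm(d).round(),s["time"],s["eef_pos"])
E
python3 -c "
from h import *
to(.435,-.353,.22)"
```

```text
[-540.7 -671.7   11.3] 862.0 2.0 [0.21253742 0.48004277 0.23130194]
```

Call:
carry_out(commands=[-271,-336,5,0,-271,-336,5,0,-271,-336,5,0,-271,-336,5,0,-271,-336,5,0,-271,-336,5,0,-271,-336,5,0,-541,-672,11,0,-541,-672,11,0,-541,-672,11,0], claw=1)

```text
time: 3.25
eef_pos: [0.3728, -0.1204, 0.2241]
ee_rot: [0.651, 3.072, 0.0]
ft_force: [0.6, 0.6, -0.4]
gripper_width: -0.002
gripper_force: 0.0
```

```bash
python3 -c "
from h import *
to(.435,-.353,.22)"
```

```text
[-151.2 -187.4    4.3] 241.0 3.25 [ 0.37280202 -0.12035363  0.22408694]
```

Call:
carry_out(commands=[-150,-187,4,0,-150,-187,4,0,-150,-187,4,0,-150,-187,4,0,-150,-187,4,0,-150,-187,4,0,-150,-187,4,0])

```text
time: 4.12
eef_pos: [0.434, -0.3487, 0.2205]
ee_rot: [0.648, 3.073, -0.001]
ft_force: [0.6, -0.2, -0.1]
gripper_width: -0.001
gripper_force: 0.0
```

```bash
python3 -c "
from h import *
to(.435,-.353,.085)"
```

```text
[ -2.5  -3.6 135.5] 136.0 4.125 [ 0.4340475  -0.3486619   0.22053578]
```

Call:
carry_out(commands=[-3,-4,50,0,-3,-4,100,0,-3,-4,135,0,-3,-4,135,0,-3,-4,135,0])

```text
time: 4.75
eef_pos: [0.436, -0.3548, 0.087]
ee_rot: [0.648, 3.071, -0.003]
ft_force: [0.1, -1.1, 0.9]
gripper_width: -0.0
gripper_force: 0.0
```

```bash
python3 - <<'E'
from h import *
to(.435,-.353,.056)
f=[]
for n,(r0,r1,c0,c1) in {"top":(205,275,350,440),"side":(255,345,210,326)}.items():
    p=get_image(n); im=cv2.resize(p["img"],None,fx=4,fy=4,interpolation=cv2.INTER_CUBIC)
    u=(proj(p,sense()["eef_pos"])+.5)*4; cv2.circle(im,tuple(int(v) for v in u),3,(0,255,0),-1)
    f.append(cv2.resize(im[r0*4:r1*4,c0*4:c1*4],(400,310)))
cv2.imwrite("pics/v4.png",np.hstack(f))
E
```

```text
[ 1.8  1.3 31. ] 31.0 4.75 [ 0.4360201  -0.35482707  0.08701178]
```

View pics/v4.png

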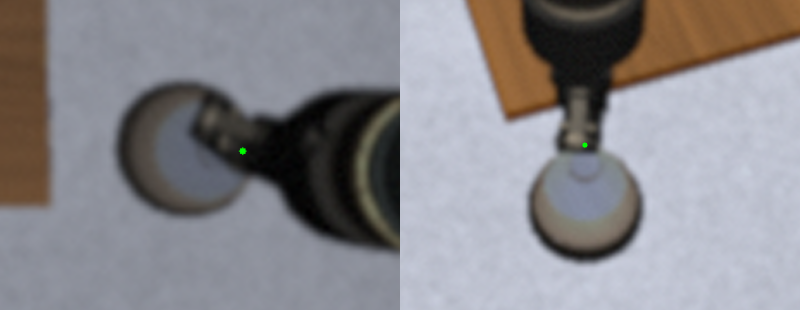

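The side view shows the fingertips (585,148) right over the plunger (585,168), so I'm pressing.

Call:
carry_out(commands=[1,0,20,0,1,0,26,0,1,0,29,0,1,0,31,0,1,0,32,0,1,0,33,0,1,0,33,0,1,0,33,0])

```text
time: 5.85
eef_pos: [0.4346, -0.3546, 0.054]
ee_rot: [0.65, 3.072, -0.002]
ft_force: [-2.9, 3.2, 8.4]
gripper_width: -0.002
gripper_force: 4.4
```

Call:
carry_out(commands=[0,0,1,0,0,0,1,0,0,0,1,0])

```text
time: 6.22
eef_pos: [0.4346, -0.3547, 0.0539]
ee_rot: [0.649, 3.072, -0.002]
ft_force: [-4.5, 3.7, 12.1]
gripper_width: 0.001
gripper_force: 6.1
```

Call:
carry_out(commands=[0,0,-10,0,0,0,-40,0,0,0,-100,0,0,0,-150,0,0,0,-180,0,0,0,-180,0,0,0,-180,0,0,0,-180,0])

```text
time: 7.22
eef_pos: [0.4335, -0.3536, 0.2284]
ee_rot: [-0.649, -3.07, -0.004]
ft_force: [-0.5, -0.2, -0.0]
gripper_width: 0.0
gripper_force: 0.0
```

```bash
python3 - <<'E'
from h import *
to(.636,-.182,.23)
p=get_image("side"); print([(np.round(d["bbox"],1).tolist(),d["score"]) for d in spot_in(p,"bell")])
E
```

```text
[-115.7  238.8   -1.7] 265.0 7.225 [ 0.43352572 -0.35355798  0.22836487]
[([247.7, 300.8, 281.1, 331.9], 0.61), ([199.7, 133.0, 218.9, 160.3], 0.48)]
```

The height stopped changing while the force rose to 12 N, so the plunger was fully down. Next is the tumbler.

Call:
carry_out(commands=[-116,239,0,0,-116,239,0,0,-116,239,0,0,-116,239,0,0,-116,239,0,0,-116,239,0,0,-116,239,0,0,-116,239,0,0])

```text
time: 8.32
eef_pos: [0.636, -0.1842, 0.2312]
ee_rot: [0.654, 3.073, -0.001]
ft_force: [0.6, 0.1, 0.5]
gripper_width: 0.001
gripper_force: 0.0
```

```bash
python3 - <<'E'
from h import *
to(.636,-.182,.135)
E
```

```text
[ 0.9  2.1 96.2] 96.0 8.325 [ 0.63601    -0.18421771  0.23118947]
```

Call:
carry_out(commands=[1,2,40,0,1,2,70,0,1,2,85,0,1,2,94,0,1,2,94,0,1,2,94,0,1,2,94,0,1,2,94,0,1,2,94,0,1,2,94,0])

```text
time: 9.57
eef_pos: [0.6369, -0.1804, 0.1367]
ee_rot: [-0.65, -3.074, 0.0]
ft_force: [-1.0, 0.3, 0.1]
gripper_width: -0.001
gripper_force: 0.0
```

```bash
python3 - <<'E'
from h import *
f=[]
for n,(r0,r1,c0,c1) in {"top":(125,205,290,393),"side":(185,265,260,363)}.items():
    p=get_image(n); f.append(cv2.resize(p["img"][r0:r1,c0:c1],(400,310),interpolation=cv2.INTER_CUBIC))
cv2.imwrite("pics/v5.png",np.hstack(f))
E
```

```text
(no output)
```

View pics/v5.png

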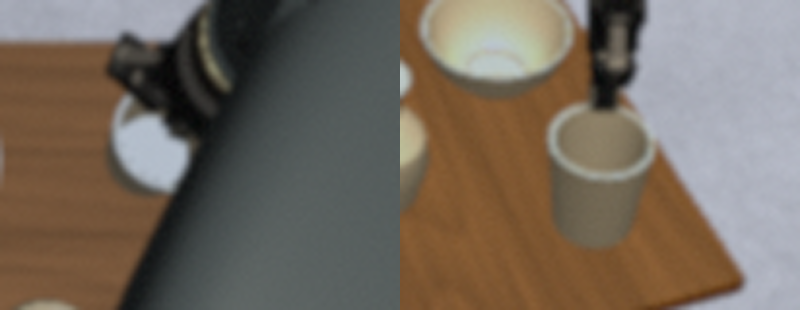

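Call:
carry_out(commands=[0,0,0,0,0,0,0,0,0,0,0,0,0,0,0,0,0,0,0,0,0,0,0,0,0,0,0,0,0,0,0,0,0,0,0,0,0,0,0,0])

```text
time: 10.92
eef_pos: [0.6369, -0.1804, 0.1367]
ee_rot: [-0.65, -3.074, 0.0]
ft_force: [-0.3, 0.4, 0.2]
gripper_width: 0.004
gripper_force: 0.0
```

Call:
carry_out(commands=[0,0,0,0,0,0,0,0,0,0,0,0,0,0,0,0,0,0,0,0,0,0,0,0,0,0,0,0,0,0,0,0,0,0,0,0,0,0,0,0])

```text
time: 12.18
eef_pos: [0.6369, -0.1804, 0.1367]
ee_rot: [-0.65, -3.074, -0.0]
ft_force: [0.3, 0.4, 0.3]
gripper_width: 0.003
gripper_force: 0.0
```

The side view shows the fingertips (603,105) hovering above the tumbler's mouth (600,140). They have held there for more than 3 s. Now I'll rise and go to the big bowl.

Call:
carry_out(commands=[0,0,-40,0,0,0,-90,0,0,0,-90,0,0,0,-90,0])

```text
time: 12.68
eef_pos: [0.6372, -0.1806, 0.2269]
ee_rot: [0.65, 3.073, -0.0]
ft_force: [0.4, 0.1, -0.9]
gripper_width: 0.001
gripper_force: 0.0
```

```bash
python3 - <<'E'
from h import *
to(.6245,-.011,.227)
E
```

```text
[ 80.2 149.9  -0.2] 170.0 12.675 [ 0.63715192 -0.18056703  0.22691158]
```

Call:
carry_out(commands=[80,150,0,0,80,150,0,0,80,150,0,0,80,150,0,0,80,150,0,0,80,150,40,0,80,150,80,0,80,150,110,0,80,150,120,0,80,150,120,0])

```text
time: 13.92
eef_pos: [0.624, -0.0119, 0.1059]
ee_rot: [-0.652, -3.071, 0.0]
ft_force: [0.0, 0.1, 0.5]
gripper_width: 0.002
gripper_force: 0.0
```

Call:
carry_out(commands=[0,0,0,0,0,0,0,0,0,0,0,0,0,0,0,0,0,0,0,0,0,0,0,0,0,0,0,0,0,0,0,0,0,0,0,0,0,0,0,0])

```text
time: 15.18
eef_pos: [0.6245, -0.0109, 0.1067]
ee_rot: [-0.65, -3.074, 0.0]
ft_force: [0.7, -0.3, 0.5]
gripper_width: -0.002
gripper_force: 0.0
```

Call:
carry_out(commands=[0,0,0,0,0,0,0,0,0,0,0,0,0,0,0,0,0,0,0,0,0,0,0,0,0,0,0,0,0,0,0,0,0,0,0,0,0,0,0,0])

```text
time: 16.42
eef_pos: [0.6245, -0.0109, 0.1067]
ee_rot: [0.65, 3.074, -0.0]
ft_force: [-0.0, -0.3, 0.1]
gripper_width: 0.001
gripper_force: 0.0
```

```bash
python3 - <<'E'
from h import *
p=get_image("side"); cv2.imwrite("pics/v6.png",cv2.resize(p["img"][140:350,190:350],(610,800//1*3//4),interpolation=cv2.INTER_CUBIC))
E
```

```text
(no output)
```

View pics/v6.png

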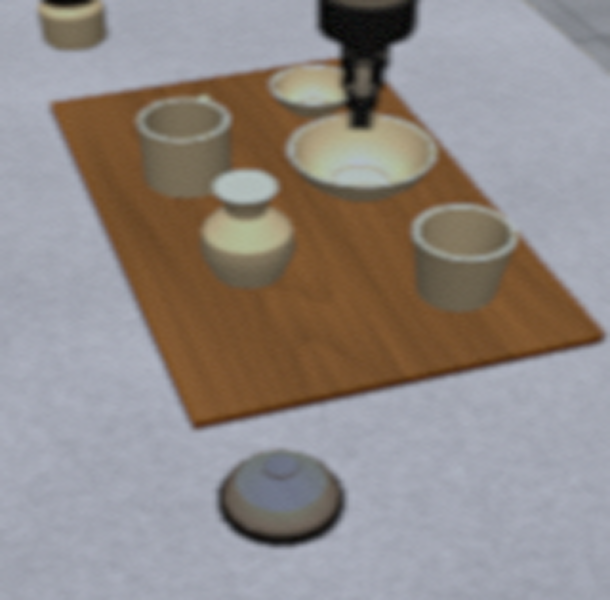

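The fingertips (362,125) are above the big bowl's mouth (360,155); the bell's plunger (282,463) is up and nothing has shifted. I'll draw the hand away.

Call:
carry_out(commands=[0,0,-50,0,0,0,-110,0,0,0,-170,0,0,0,-220,0,0,0,-220,0,0,0,-220,0,0,0,-220,0,0,0,-220,0,0,0,-220,0,0,0,-220,0])

```text
time: 17.73
eef_pos: [0.6243, -0.0109, 0.3263]
ee_rot: [-0.65, -3.073, 0.0]
ft_force: [-0.4, 0.1, -0.4]
gripper_width: -0.004
gripper_force: 0.0
```

```bash
python3 -c "
from rig import *
print(finish_job())"
```

```text
the job is handed in; nothing more can be done
None
```

I pressed the bell fully down and let it spring back, pointed at the handleless cup and then the larger bowl for over two seconds each, drew the hand up clear of all the pieces, and handed the job in at about 18 s; no verdict came back.

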